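# Feel for the proud bench dog and set it flush

### The arm

A 7-joint arm with a two-finger parallel gripper is mounted at the origin on the work surface. World frame = base frame: x ahead of the robot, y to its left, z up, the work surface at z = 0. Lengths are in m, angles in degrees, forces in N, time in s.
With the tool pointing down it reaches from about 0.425 to 0.875 m from the base axis. Payload 4.7 kg.
Tool frame: the origin (TCP) lies at the very end of the fingers, on their centre line; the grasp point (between the pads) lies 19 mm behind it; z points along the fingers, y is the line along which they close (so a half turn about z gives the same grasp; the last joint's range is limited). The gripper opens to 87 mm and grips with 3 to 60 N. Pads are 19 mm wide; open, the fingers measure 117 mm over their backs; the gripper's body (75 mm by 190 mm) begins 51 mm behind the grasp point.
Start: joints at [75.235, 18.392, -4.016, 83.108, 1.295, 78.541, -3.26], TCP at [0.174, -0.626, 0.223] pointing down, gripper open.
Joint ranges: [-163.93, 163.93], [-17.29, 119.83], [-79.2, 71.16], [3.27, 140.29], [-89.18, 269.18], [5.43, 117.66], [-154.24, 154.24]. Speed limits (degrees/s): [147.25, 147.25, 180, 180, 180, 180, 180].

### API

Orientations are given as [roll, pitch, yaw] about the fixed x, y, z axes, in that order (R = Rz(yaw) Ry(pitch) Rx(roll)).
In Python, from cell import get_obs, read_camera, sign_off, silhouettes gives the robot as it stands.
- The arm moves only by the tool play_rows, never from a script. Its argument "steps" is a list that holds one entry, the list of rows, each a list of 7 numbers: the shift along the tool's x, y, z in m, then the turn, a rotation vector about the tool's x, y, z in rad, then the finger opening in m, from 0 to 0.087. A call has 1 to 12 rows; each row shifts and turns the commanded pose from where the row before left it, along the tool's axes as they then stand; what a row does not reach is not made up. A row lasts 1/10 s, in which the tool goes at most 50 mm and 8.59 degrees, less where a joint would pass 70% of its speed; a pose out of reach is approached as far as the arm can. A call is refused whole if a number of a shift passes 0.05 or a number of a turn 0.15, either way. A call with a gripper value outside its range is refused whole. The fingers move at their own pace and stop on an object; "force" is the grip in N (left out, the last holds). Time passes only in rows, so rows that do not move let the fingers close. It gives the time, the measured TCP pose, the force, the opening and the grip force at its end, in the units of the state.
- get_obs(): the state, without advancing time (a new reading comes with each control period).
- read_camera(name): name is "side" or "top"; returns a dict with "frame" (420x560x3 uint8, red, green, blue), "intrinsics" (3x3 intrinsics, pixels), "view" (4x4, takes a point from world to camera coordinates). Camera axes: x right, y up, looking along -z (the intrinsics and any distortion apply to the point x, -y, -z); pixel columns grow to the right and rows downward; lengths in m; the calibration is good to about 2 mm. A picture is of the moment at which its call begins. There is no depth.
- sign_off(): hands the job in; it is judged then, once.
Trained networks look in the newest picture that a camera, given by its name, has taken for a name from the list of things; names that differ only in an ending like _2 or _b are one class to them, and where a whole thing is asked for, a point or a joint stands for the part that bears it (a point fixed in the world has none). Each returns a list of dicts, best first, with "p" (0 to 1); they miss things now and then, are a little off and sometimes report something else, mostly with a low value. They report only what shows in the picture. A call takes as long as a camera call. They do not tell look-alikes from the thing itself.
- silhouettes(camera, name): "pixels" (420x560 bool, what is visible of it) and "extent" ([left, top, right, bottom] in pixels, round what is visible of it).
The state is a dict: "time_s": time; "qpos": joint angles; "joint_velocities": joint speeds; "effort": joint torques, N m; "tool_pos": TCP position; "tool_rot": TCP orientation; "force": force on the tool from outside, world axes, zero at the start; "wrist_torque": the same for the moment, N m; "grip_width": finger opening in m; "grasp_force": force on a finger pad.
Only numpy, scipy, OpenCV 4.12 (cv2) and the standard library are available. Lean on these libraries where they do the work, as an engineer would, in place of code of your own. Each camera call takes 0.05 s, during which the arm holds its last target. There are 200 camera calls.

### The job

One of the five dark steel bench dogs in the planing jig's bed stands about 3 mm proud. Take the red-handled probe out of its stand and feel for it with light touches of the nose on the dogs, push that one down until it is flush with the bed's face, not below it, without pushing the others down, and stand the probe back in its stand, collar on the block. Never press the nose harder than about 25 N, and leave the other things on the bench where they are.

Things in the scene. Friction and masses are not known exactly. Their poses are not given: they have to be found in the camera images.
- frame: Wooden base of the planing jig, 320 x 220 x 28 mm high, fixed. Origin: centre of its underside, on the table; x along its 320 mm side, z up. On it, centred, the bed: a pale wooden plate 230 (x) x 190 (y) mm with a level face, whose height is set anywhere from 45 to 57 mm above the table and is not measured. Five dark steel bench dogs fill holes in the bed. Corner jack screws reach 44 mm high.
- stand: Dark wooden block 70 x 70 x 90 mm high, fixed to the table, with a vertical square through hole 22 mm wide in the middle of its top that holds the probe. Origin: centre of its underside, z up; sides along its x and y.
- probe: Feeler probe, 0.15 to 0.25 kg, upright in the stand. Origin: on its axis, underside of its collar (36 mm across, 8 mm thick), which rests on the stand's top, 90 mm above the table; z up the axis. Red square handle 22 x 22 mm from 8 to 68 mm above the origin, sides along its x and y. Below: rod 14 mm across to 60 mm below the origin, then the sprung nose, tip 78 mm below the origin.
- probe_grip (a point): Middle of the probe's red handle, on its axis, 42 mm above the probe's origin (the place to grip it); axes as the probe.
- nose: Sprung nose of the probe: steel pin 10 mm across with a ball end, 18 mm of it showing. Origin: its tip. It starts to give at 1.2 N, gives 1 mm per 0.6 N, and is fully pushed in (6 mm) at 4.8 N; beyond that the probe is rigid. z along the probe's axis, up.
- dog_proud (a joint): How far the proud dog lies below the bed's face, m: 0 flush, negative above, positive sunk; starts about 3 mm above, in any of the five holes. Dogs are square dark steel pins 24 mm wide, sides along the frame. They stay put under light touches and slide down, with no spring back, under about 10 N; nothing stops them at flush: pushed on, they sink below the face.
- dog_b (a joint): The same for one of the four other dogs (its hole varies): starts within 0.3 mm of flush; positive when sunk below the face, m.
- dog_c (a joint): The same for one of the four other dogs (its hole varies): starts within 0.3 mm of flush; positive when sunk below the face, m.
- dog_d (a joint): The same for one of the four other dogs (its hole varies): starts within 0.3 mm of flush; positive when sunk below the face, m.
- dog_e (a joint): The same for one of the four other dogs (its hole varies): starts within 0.3 mm of flush; positive when sunk below the face, m.
- hole0 (a point): A point on the vertical axis of one of the five dogs, the one at x 70, y 60 mm in the frame's axes; 28 mm above the table (the level of the frame's top, not of the dog's top, which is 17 to 33 mm higher).
- hole1 (a point): A point on the vertical axis of one of the five dogs, the one at x 70, y -60 mm in the frame's axes; 28 mm above the table (the level of the frame's top, not of the dog's top, which is 17 to 33 mm higher).
- hole2 (a point): A point on the vertical axis of one of the five dogs, the one at x 0, y 0 mm in the frame's axes; 28 mm above the table (the level of the frame's top, not of the dog's top, which is 17 to 33 mm higher).
- hole3 (a point): A point on the vertical axis of one of the five dogs, the one at x -70, y 60 mm in the frame's axes; 28 mm above the table (the level of the frame's top, not of the dog's top, which is 17 to 33 mm higher).
- hole4 (a point): A point on the vertical axis of one of the five dogs, the one at x -70, y -60 mm in the frame's axes; 28 mm above the table (the level of the frame's top, not of the dog's top, which is 17 to 33 mm higher).
- chisel_a: Bystander: wood-handled chisel lying on the table, about 265 mm long along its x, 26 mm high. Origin under the blade end of the handle.
- chisel_b: Bystander: a second chisel, about 285 mm long, lying beside the first; likewise.
- mallet: Bystander: wooden mallet lying on the table, head 66 mm thick and 110 mm long along its y, handle 200 mm towards its -x. Origin under the head.
- pot: Bystander: turned wooden pot, 72 mm wide, 75 mm high. Origin: centre of its underside.
- blank: Bystander: wooden disc blank, 60 mm wide, 50 mm high, standing on the table. Origin: centre of its underside.
- finial: Bystander: small dark turned finial, 28 mm wide, 36 mm high, standing on the frame's ledge, beside the bed at the frame's +x end. Origin: centre of its underside.
There are look-alikes about, which are no part of the job. Of the things that look like the probe, the middle-sized one is meant.

How it is judged:
By the outcome, as a careful person would: the job done as asked, in the order asked, and still so for the second after the job is handed in, with the robot touching nothing.
It also fails if it takes over 72 s, if anything falls off the work surface, if the arm or the gripper's body presses on something with over 40 N, if the wrist force passes 120 N, or if a joint passes its speed limit or range.

## Working session

There is one attempt and no reset: what is moved stays moved. The work goes in short steps, Python scripts to look and compute and a tool call to move; the robot and the scene stay as the last step left them, time stands still between calls to the robot, and variables do not carry over. Pictures are saved under pics/ and viewed, at most 10 in all, crops included, and the job is handed in when it is done.

Besides the shell and the picture viewer there is one more tool, called as name([rows], argument=value, ...), one row to a line, values as JSON. play_rows: Moves the arm, as the interface text tells. Its arguments: {"type":"object","properties":{"steps":{"type":"array","items":{"type":"array","items":{"type":"array","items":{"type":"number"}}}},"force":{"type":"number"}},"required":["steps"]}

```bash
mkdir -p pics; ls; cat > h.py <<'E'
import numpy as np, cv2
from cell import *
from scipy.spatial.transform import Rotation as R
def ray(c,u,v):
    K=c["intrinsics"];V=np.array(c["view"]);d=np.linalg.inv(K)@np.array([u,v,1.]);d=np.array([d[0],-d[1],-d[2]])
    Rm=V[:3,:3];o=-Rm.T@V[:3,3];return o,Rm.T@d
def atz(c,u,v,z):
    o,d=ray(c,u,v);return o+d*(z-o[2])/d[2]
def proj(c,p):
    V=np.array(c["view"]);q=V[:3,:3]@np.asarray(p)+V[:3,3];w=np.array(c["intrinsics"])@np.array([q[0],-q[1],-q[2]]);return w[:2]/w[2]
E
python3 - <<'E'
from h import *
for n in ("top","side"):
    c=read_camera(n);cv2.imwrite(f"pics/{n}0.png",c["frame"][...,::-1])
    print(n,[k for k in c],np.round(ray(c,280,210)[0],3),np.round(c["intrinsics"],1).tolist())
    for t in ("probe","stand","frame","hole0","dog_proud","nose","finial"):
        for s in silhouettes(n,t)[:6]: print(t,round(s["p"],2),s["extent"],s["pixels"].sum())
E
```

```text
pics
top ['frame', 'intrinsics', 'view'] [0.31  0.05  1.115] [[394.0, 0.0, 277.7], [0.0, 394.0, 216.3], [0.0, 0.0, 1.0]]
probe 0.73 [425.7, 239.0, 448.4, 251.7] 226
probe 0.58 [417.9, 269.8, 429.8, 279.3] 121
probe 0.57 [383.8, 241.8, 414.8, 259.6] 400
stand 0.67 [406.0, 232.6, 446.4, 259.4] 746
frame 0.65 [240.5, 153.0, 347.2, 275.3] 2663
hole0 0.93 [238.8, 148.6, 347.2, 279.1] 3173
dog_proud 0.52 [318.2, 188.4, 330.3, 198.9] 78
dog_proud 0.48 [237.0, 149.3, 346.8, 277.4] 2692
nose 0.17 [237.7, 149.6, 344.8, 281.3] 3099
side ['frame', 'intrinsics', 'view'] [ 0.173 -0.929  1.082] [[488.4, 0.0, 281.0], [0.0, 488.4, 209.2], [0.0, 0.0, 1.0]]
probe 0.77 [276.1, 335.2, 287.3, 363.7] 243
probe 0.76 [307.6, 312.5, 323.0, 347.7] 370
probe 0.73 [281.5, 281.5, 301.5, 336.1] 574
stand 0.96 [295.9, 322.2, 339.2, 373.4] 1273
frame 0.8 [240.6, 215.1, 353.3, 276.4] 2436
frame 0.61 [296.6, 327.0, 338.3, 376.7] 1279
hole0 0.95 [238.8, 219.6, 355.2, 274.6] 2351
hole0 0.32 [297.4, 325.8, 338.2, 375.3] 1297
finial 0.52 [338.7, 226.5, 343.5, 237.0] 74
finial 0.48 [242.4, 215.5, 356.5, 277.8] 2350
finial 0.16 [291.7, 234.1, 300.2, 237.9] 53
```

```bash
python3 - <<'E'
import cv2,numpy as np
a=cv2.imread("pics/top0.png");b=cv2.imread("pics/side0.png")
print(a.shape)
E
```

```text
(420, 560, 3)
```

View pics/top0.png

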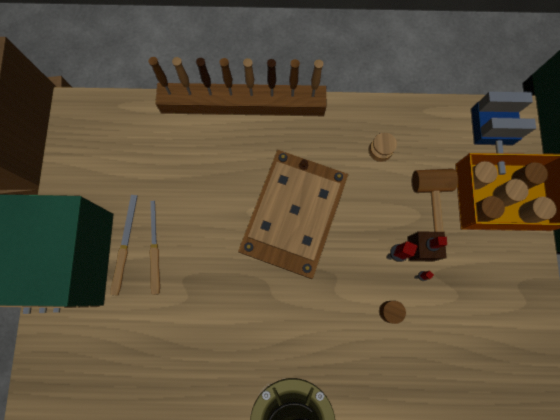

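View pics/side0.png

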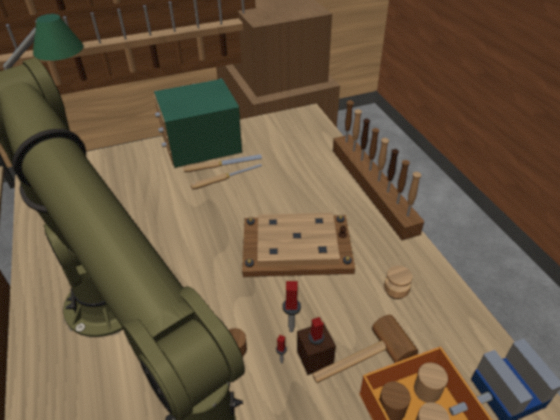

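```bash
cat > m.py <<'E'
from h import *
from scipy.optimize import least_squares
T=read_camera("top");S=read_camera("side")
def dogs(c,lo,hi,rect):
    g=cv2.cvtColor(c["frame"],cv2.COLOR_RGB2GRAY);hsv=cv2.cvtColor(c["frame"],cv2.COLOR_RGB2HSV)
    x0,y0,x1,y1=rect;m=((hsv[...,1]<110)&(g<85)).astype(np.uint8);k=np.zeros_like(m);k[y0:y1,x0:x1]=1
    n,l,st,ce=cv2.connectedComponentsWithStats(m*k)
    return [(ce[i].round(1).tolist(),int(st[i,4])) for i in range(1,n) if st[i,4]>15]
print("T",dogs(T,0,0,(238,148,348,278)));print("S",dogs(S,0,0,(240,213,356,275)))
a=cv2.resize(T["frame"][225:285,375:455],None,fx=7,fy=7,interpolation=cv2.INTER_CUBIC)
b=cv2.resize(S["frame"][275:380,270:345],None,fx=4,fy=4,interpolation=cv2.INTER_CUBIC)
im=np.zeros((560,800,3),np.uint8)
a=cv2.resize(a,(480,360));b=cv2.resize(b,(300,420));im[:360,:480]=a;im[:420,490:790]=b
cv2.imwrite("pics/crop1.png",im[...,::-1])
for t,c in (("top",T),("side",S)):
    for p in ([.5,-.3,.0],): print(t,proj(c,p))
print("stand top guess",atz(T,437-7,243,0.09),"handle top",atz(T,442,240,.158), "frame c",atz(T,295,210,.05),"side",atz(S,297,236,.05),atz(S,315.5,322,.158))
E
python3 m.py
```

```text
T [([282.5, 157.2], 44), ([338.2, 176.5], 47), ([282.8, 179.4], 78), ([323.1, 193.4], 83), ([294.6, 209.3], 80), ([265.4, 225.4], 83), ([306.8, 240.2], 85), ([248.3, 246.7], 53), ([306.7, 267.9], 51), ([321.6, 271.4], 16)]
S [([339.8, 219.2], 37), ([250.3, 221.4], 38), ([318.8, 220.6], 26), ([272.6, 221.5], 25), ([296.6, 235.1], 37), ([322.0, 249.5], 44), ([273.0, 251.0], 35), ([346.7, 260.1], 46), ([249.1, 262.8], 50)]
top [398.21333671 235.59589695]
side [319.48706151 333.49241286]
stand top guess [ 0.4662919  -0.35454485  0.09      ] handle top [ 0.46384566 -0.35781443  0.158     ] frame c [ 0.5588058 -0.0008462  0.05     ] side [ 0.55756055 -0.00166976  0.05      ] [ 0.45601294 -0.36149848  0.158     ]
```

View pics/crop1.png

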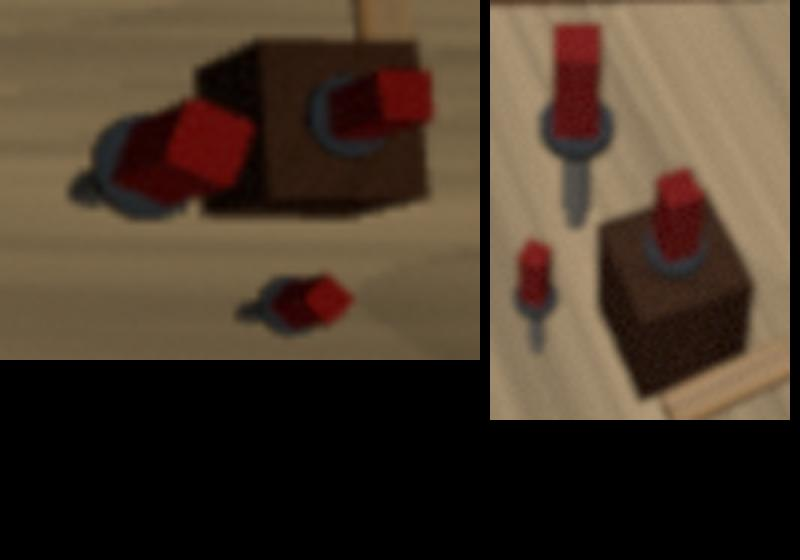

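```bash
cat > m2.py <<'E'
from m import *
def tri(p,q):
    o1,d1=ray(T,*p);o2,d2=ray(S,*q);s=np.linalg.lstsq(np.c_[d1,-d2],o2-o1,rcond=None)[0]
    a=o1+s[0]*d1;b=o2+s[1]*d2;return ((a+b)/2).round(4),round(np.linalg.norm(a-b),4)
tc=lambda x,y:(375+x/6-.5+.5/6,225+y/6-.5+.5/6); sc=lambda x,y:(270+(x-490)/4-.4,275+y/4-.4)
print("big top",tri(tc(211,142),sc(577,42)),"tip",tri(tc(75,187),sc(575,225)))
print("small top",tri(tc(328,300),sc(535,250)),"tip",tri(tc(240,312),sc(537,350)))
print("mid top",tri(tc(406,96),sc(680,184)))
hc=[(380,72),(432,69),(433,122),(378,124)]
h=np.array([atz(T,*tc(*p),.158)[:2] for p in hc]);print("handle",h.round(4).tolist(),h.mean(0))
st=[(265,42),(417,42),(429,198),(268,198)]
s=np.array([atz(T,*tc(*p),.09)[:2] for p in st]);print("stand",s.round(4).tolist(),s.mean(0))
ss=[(600,228),(707,200),(752,290),(640,325)]
s=np.array([atz(S,*sc(*p),.09)[:2] for p in ss]);print("standS",s.round(4).tolist(),s.mean(0))
hs=[(655,182),(690,170),(702,192),(665,206)]
s=np.array([atz(S,*sc(*p),.158)[:2] for p in hs]);print("handleS",s.round(4).tolist(),s.mean(0))
print("collar top T",atz(T,*tc(345,116),.098),"S",atz(S,*sc(676,250),.094))
# frame fit
X=np.array([[70,60],[70,-60],[0,0],[-70,60],[-70,-60]])/1e3
DT=np.array([[282.8,179.4],[323.1,193.4],[294.6,209.3],[265.4,225.4],[306.8,240.2]])
DS=np.array([[318.8,220.6],[272.6,221.5],[296.6,235.1],[322.,249.5],[273,251]])
w=np.array([atz(T,*p,.053)[:2] for p in DT]);print(w.round(3).tolist())
ws=np.array([atz(S,*p,.053)[:2] for p in DS]);print(ws.round(3).tolist())
best=[]
import itertools
for yaw0 in np.deg2rad([-120,-60,60,120,-30,30,150,-150]):
  for c,D,nm in ((T,DT,"T"),(S,DS,"S")):
    # assign by nearest under guess
    def pts(q,z):
        cs,sn=np.cos(q[2]),np.sin(q[2]);return np.c_[X@np.array([[cs,-sn],[sn,cs]]).T+q[:2],np.full(5,z)]
    q=np.array([.558,-.001,yaw0])
    for it in range(6):
        P=np.array([proj(c,p) for p in pts(q,.052)]);idx=np.argmin(((P[:,None]-D[None])**2).sum(-1),1)
        q=least_squares(lambda q:(np.array([proj(c,p) for p in pts(q,.052)])-D[idx]).ravel(),q).x
    r=np.array([proj(c,p) for p in pts(q,.052)])-D[idx]
    print(nm,np.rad2deg(yaw0).round(),q[:2].round(4),np.rad2deg(q[2]).round(1),"rms",np.sqrt((r**2).mean()).round(2),idx)
# finial
f=silhouettes("side","finial")
print(atz(S,341,237,.028), get_obs()["tool_pos"],get_obs()["tool_rot"],get_obs()["force"])
E
python3 m2.py | tail -n +5
```

```text
stand top guess [ 0.4662919  -0.35454485  0.09      ] handle top [ 0.46384566 -0.35781443  0.158     ] frame c [ 0.5588058 -0.0008462  0.05     ] side [ 0.55756055 -0.00166976  0.05      ] [ 0.45601294 -0.36149848  0.158     ]
big top (array([ 0.4367, -0.267 ,  0.1872]), np.float64(0.0029)) tip (array([ 0.4383, -0.2654, -0.0018]), np.float64(0.0068))
small top (array([ 0.3817, -0.3399,  0.1082]), np.float64(0.0016)) tip (array([ 0.3824, -0.3403, -0.0008]), np.float64(0.0035))
mid top (array([ 0.4619, -0.3587,  0.1568]), np.float64(0.0014))
handle [[0.4722, -0.3483], [0.4738, -0.3699], [0.4518, -0.3686], [0.4506, -0.346]] [ 0.46211867 -0.35820375]
stand [[0.4963, -0.3267], [0.4974, -0.3939], [0.4286, -0.3941], [0.4274, -0.3239]] [ 0.46242095 -0.35965372]
standS [[0.4257, -0.3287], [0.4925, -0.3336], [0.4916, -0.3981], [0.4231, -0.3958]] [ 0.45820659 -0.36404853]
handleS [[0.4483, -0.3532], [0.4698, -0.3529], [0.4701, -0.3686], [0.4473, -0.3696]] [ 0.45888745 -0.36106748]
collar top T [ 0.46274611 -0.35667613  0.098     ] S [ 0.46035766 -0.36068639  0.094     ]
[[0.646, 0.034], [0.607,
[... 461 characters left out ...]
0 [5.604e-01 5.000e-04] 161.0 rms 0.07 [4 3 2 1 0]
S 120.0 [5.569e-01 1.000e-04] 160.7 rms 0.09 [4 1 2 3 0]
T -30.0 [5.604e-01 5.000e-04] -19.0 rms 0.07 [0 1 2 3 4]
S -30.0 [5.569e-01 1.000e-04] -19.3 rms 0.09 [0 3 2 1 4]
T 30.0 [0.5601 0.0006] 70.9 rms 3.22 [3 0 2 4 1]
S 30.0 [0.5571 0.0007] 70.4 rms 2.65 [1 0 2 4 3]
T 150.0 [5.604e-01 5.000e-04] 161.0 rms 0.07 [4 3 2 1 0]
S 150.0 [5.569e-01 1.000e-04] 160.7 rms 0.09 [4 1 2 3 0]
T -150.0 [0.5601 0.0006] -109.1 rms 3.22 [1 4 2 0 3]
S -150.0 [0.5571 0.0007] -109.6 rms 2.65 [3 4 2 0 1]
[ 0.68693513 -0.03347895  0.028     ] [ 0.1744969  -0.62614944  0.2225708 ] [1.79995926e+02 3.87875117e-03 1.55780099e+01] [ 1.0099021   0.0377847  -0.14786388]
```

The candidates in the top view are (437,245) in the stand, (402,250) larger and free-standing, and (426,275) smaller and free-standing. Their tops are at about 0.157, 0.187 and 0.108 m. The crop confirms that the one in the stand is middle-sized and has the given 158 mm height, so it is the probe. Next I move above it.

play_rows([
  [[0.0385,-0.0198,-0.006,0,0,0,0.06],[0.0385,-0.0198,-0.006,0,0,0,0.06],[0.0385,-0.0198,-0.006,0,0,0,0.06],[0.0385,-0.0198,-0.006,0,0,0,0.06],[0.0385,-0.0198,-0.006,0,0,0,0.06],[0.0385,-0.0198,-0.006,0,0,0,0.06],[0.0385,-0.0198,-0.006,0,0,0,0.06],[0.0385,-0.0198,-0.006,0,0,0,0.06],[0.0385,-0.0198,-0.006,0,0,0,0.06],[0,0,0,0,0,0,0.06]],
], force=60)

```text
time_s: 2.05
tool_pos: [0.4667, -0.3545, 0.2779]
tool_rot: [-180.0, -0.3, 16.3]
force: [0.9, -0.0, 0.2]
grip_width: 0.0601
grasp_force: 0.0
```

play_rows([
  [[0,0,0,0,0,-0.1443,0.06],[0,0,0,0,0,-0.1443,0.06],[0,0,0,0,0,-0.1443,0.06],[0,0,0,0,0,-0.1443,0.06],[0,0,0,0,0,-0.1443,0.06],[0,0,0,0,0,-0.1443,0.06],[0,0,0,0,0,-0.1443,0.06],[0,0,0,0,0,-0.1443,0.06],[0,0,0,0,0,-0.1443,0.06],[0,0,0,0,0,0,0.06],[0,0,0,0,0,0,0.06]],
])

```text
time_s: 3.15
tool_pos: [0.4601, -0.3618, 0.2765]
tool_rot: [-180.0, 0.0, 89.8]
force: [0.7, -0.3, 0.6]
grip_width: 0.0604
grasp_force: 0.0
```

```bash
python3 - <<'E'
from h import *
o=get_obs();print(o["time_s"],o["tool_pos"],o["tool_rot"],o["force"],np.round(o["qpos"],1))
S=read_camera("side");T=read_camera("top")
a=cv2.resize(T["frame"][190:300,355:475],(480,440),interpolation=cv2.INTER_CUBIC)
b=cv2.resize(S["frame"][180:390,220:380],(320,420),interpolation=cv2.INTER_CUBIC)
im=np.zeros((440,800,3),np.uint8);im[:440,:480]=a;im[:420,480:]=b
p=proj(S,o["tool_pos"]);print(p,proj(T,o["tool_pos"]));cv2.imwrite("pics/c2.png",im[...,::-1])
E
```

```text
3.15 [ 0.46014506 -0.36177189  0.27654768] [-1.79996082e+02  7.29051996e-03  8.97598239e+01] [ 0.73759501 -0.26530536  0.57832175] [ 56.6  10.8 -24.3  87.3   4.4  82.9  31.9]
[319.42344984 288.32062789] [466.60261039 233.37247716]
```

View pics/c2.png

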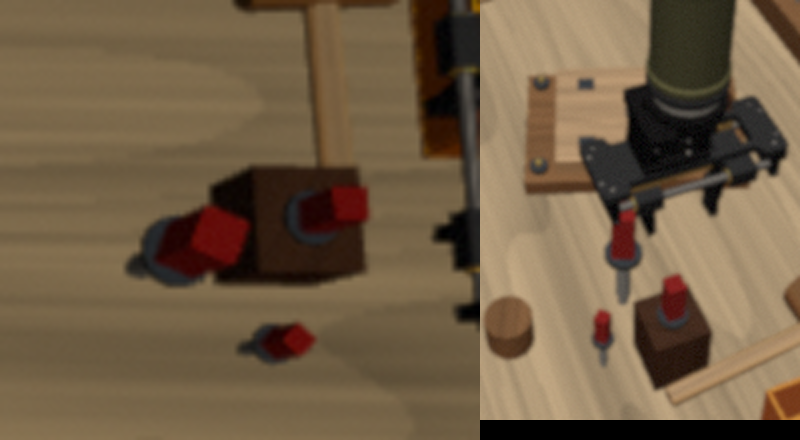

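The picture shows the gripper body lying along world x, the closing line. That clears the larger look-alike, whose handle top is near (215,240) in the left crop. The probe's handle top is at (348,203) there, as measured. Now I descend and grip.

play_rows([
  [[0.002,0,0.02,0,0,0,0.06],[0,0,0.025,0,0,0,0.06],[0,0,0.025,0,0,0,0.06],[0,0,0.025,0,0,0,0.06],[0,0,0.025,0,0,0,0.06],[0,0,0.02,0,0,0,0.06],[0,0,0.015,0,0,0,0.06],[0,0,0.0065,0,0,0,0.06],[0,0,0,0,0,0,0.06],[0,0,0,0,0,0,0.06]],
])

```text
time_s: 4.25
tool_pos: [0.461, -0.3599, 0.116]
tool_rot: [179.9, 0.1, 90.0]
force: [-0.3, -0.3, -0.4]
grip_width: 0.0599
grasp_force: 0.0
```

play_rows([
  [[0,0,0,0,0,0,0.04],[0,0,0,0,0,0,0.03],[0,0,0,0,0,0,0.024],[0,0,0,0,0,0,0.018],[0,0,0,0,0,0,0.01],[0,0,0,0,0,0,0.01],[0,0,0,0,0,0,0.01],[0,0,0,0,0,0,0.01],[0,0,0,0,0,0,0.01]],
], force=15)

```text
time_s: 5.15
tool_pos: [0.4608, -0.3595, 0.1152]
tool_rot: [180.0, 0.0, 90.0]
force: [1.7, 0.2, 0.3]
grip_width: 0.0219
grasp_force: 15.0
```

play_rows([
  [[0,0,0,0,0,0,0.01],[0,0,0,0,0,0,0.01],[0,0,-0.01,0,0,0,0.01],[0,0,-0.02,0,0,0,0.01],[0,0,-0.03,0,0,0,0.01],[0,0,-0.03,0,0,0,0.01],[0,0,-0.03,0,0,0,0.01],[0,0,-0.02,0,0,0,0.01],[0,0,-0.01,0,0,0,0.01],[0,0,0,0,0,0,0.01],[0,0,0,0,0,0,0.01]],
], force=60)

```text
time_s: 6.25
tool_pos: [0.4597, -0.3592, 0.2638]
tool_rot: [-179.9, -0.1, 90.0]
force: [-0.7, 0.2, -2.9]
grip_width: 0.0216
grasp_force: 60.0
```

```bash
cat > st.py <<'E'
from h import *
import sys
n=int(sys.argv[1]) if len(sys.argv)>1 else 5
F=[];Z=[]
for i in range(n):
    read_camera("side");o=get_obs();F.append(o["force"]);Z.append(o["tool_pos"])
F=np.array(F);Z=np.array(Z)
print(o["time_s"],"F",F.mean(0).round(2),"sd",F.std(0).round(2),"pos",Z.mean(0).round(5),"sd",Z.std(0).round(5),np.round(o["tool_rot"],2),o["grip_width"].__round__(4),round(float(np.max(o["grasp_force"])),1))
E
python3 st.py 6
python3 - <<'E'
from h import *
c=read_camera("side");f=c["frame"][150:390,200:400];cv2.imwrite("pics/c3.png",cv2.resize(f,(600,720)[:2] if 0 else (500,600),interpolation=cv2.INTER_CUBIC)[...,::-1])
E
```

```text
6.55 F [-0.26 -0.17 -2.48] sd [0.5  0.35 0.18] pos [ 0.45977 -0.35913  0.26361] sd [2.1e-04 7.0e-05 3.2e-04] [-1.7993e+02 -6.0000e-02  8.9990e+01] 0.0216 60.0
```

View pics/c3.png

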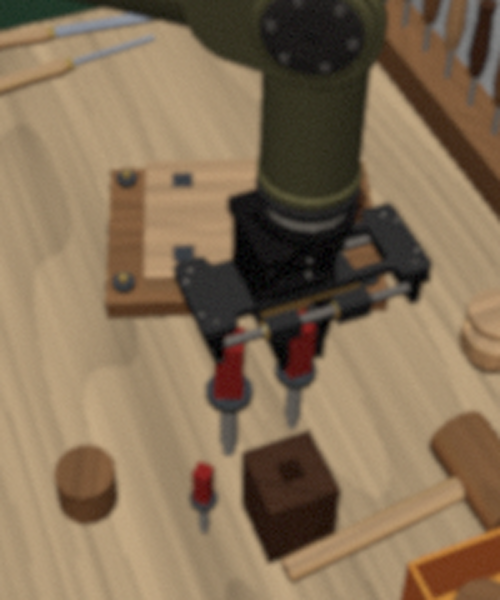

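The picture shows the probe upright in the gripper and the stand's hole empty at (290,470). Next I go over hole1, passing well clear of the larger look-alike.

play_rows([
  [[0.02,0.015,-0.005,0,0,0,0.01],[0.035,0.0255,0,0,0,0,0.01],[0.038,0.02,0,0,0,0,0.01],[0.038,0.02,0,0,0,0,0.01],[0.038,0.02,0,0,0,0,0.01],[0.038,0.02,0,0,0,0,0.01],[0.038,0.015,0,0,0,0,0.01],[0.025,0.01,0.01,0,0,0,0.01],[0.01,0,0.03,0,0,0,0.01],[0,0,0.03,0,0,0,0.01],[0,0,0.02,0,0,0,0.01],[0,0,0,0,0,0,0.01]],
])

```text
time_s: 7.8
tool_pos: [0.6036, -0.0795, 0.1764]
tool_rot: [-179.6, -0.1, 90.0]
force: [-0.5, -0.4, -2.1]
grip_width: 0.0222
grasp_force: 60.0
```

```bash
python3 st.py 6; python3 - <<'E'
from h import *
for n in ("side","top"):
    c=read_camera(n);p=proj(c,[.605,-.079,.05]).astype(int);f=c["frame"][p[1]-50:p[1]+50,p[0]-65:p[0]+65];print(n,p)
    cv2.imwrite(f"pics/{n}4.png",f[...,::-1])
a,b=[cv2.resize(cv2.imread(f"pics/{n}4.png"),(390,300),interpolation=cv2.INTER_CUBIC) for n in("side","top")]
cv2.imwrite("pics/c4.png",np.hstack([a,b]))
E
```

```text
8.1 F [ 0.08  0.15 -2.4 ] sd [0.23 0.24 0.54] pos [ 0.6065  -0.07963  0.18095] sd [7.60e-04 1.00e-05 1.14e-03] [1.7984e+02 3.0000e-02 8.9970e+01] 0.0214 60.0
side [322 249]
top [322 194]
```

View pics/c4.png

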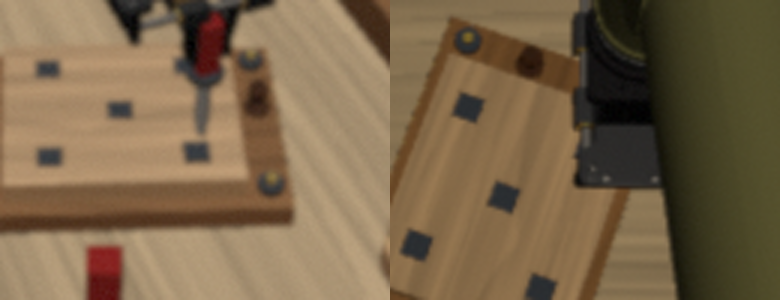

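The left crop shows the nose tip at (200,132), just above hole1's dog at (196,152). I feel downward from here.

play_rows([
  [[0,0,0.005,0,0,0,0.01],[0,0,0.006,0,0,0,0.01],[0,0,0.004,0,0,0,0.01],[0,0,0,0,0,0,0.01],[0,0,0,0,0,0,0.01],[0,0,0,0,0,0,0.01]],
])

```text
time_s: 8.8
tool_pos: [0.6061, -0.0795, 0.1652]
tool_rot: [180.0, 0.0, 90.0]
force: [-0.4, -0.7, -2.0]
grip_width: 0.0217
grasp_force: 60.0
```

play_rows([
  [[0,0,0.0015,0,0,0,0.01],[0,0,0.0015,0,0,0,0.01],[0,0,0,0,0,0,0.01],[0,0,0,0,0,0,0.01]],
])

```text
time_s: 9.2
tool_pos: [0.606, -0.0795, 0.162]
tool_rot: [-180.0, 0.0, 90.0]
force: [0.1, -0.0, -2.4]
grip_width: 0.0216
grasp_force: 60.0
```

play_rows([
  [[0,0,0.0015,0,0,0,0.01],[0,0,0.0015,0,0,0,0.01],[0,0,0,0,0,0,0.01],[0,0,0,0,0,0,0.01]],
])

```text
time_s: 9.6
tool_pos: [0.6061, -0.0795, 0.1592]
tool_rot: [180.0, 0.0, 90.0]
force: [0.0, -0.4, -1.8]
grip_width: 0.0221
grasp_force: 60.0
```

```bash
python3 st.py 4
```

```text
9.8 F [-0.02 -0.32 -1.45] sd [0.3  0.35 0.38] pos [ 0.60608 -0.07951  0.15917] sd [1.e-05 1.e-05 2.e-05] [1.7999e+02 1.0000e-02 8.9990e+01] 0.0218 60.0
```

play_rows([
  [[0,0,0.001,0,0,0,0.01],[0,0,0.001,0,0,0,0.01],[0,0,0,0,0,0,0.01],[0,0,0,0,0,0,0.01],[0,0,0,0,0,0,0.01]],
])

```text
time_s: 10.3
tool_pos: [0.6061, -0.0795, 0.1572]
tool_rot: [180.0, 0.0, 90.0]
force: [-0.7, -0.4, 0.1]
grip_width: 0.0217
grasp_force: 60.0
```

```bash
python3 st.py 5
```

```text
10.55 F [-0.08  0.08 -0.08] sd [0.25 0.26 0.3 ] pos [ 0.60608 -0.07953  0.15712] sd [3.e-05 1.e-05 2.e-05] [1.7999e+02 1.0000e-02 8.9990e+01] 0.0215 60.0
```

play_rows([
  [[0,0,-0.01,0,0,0,0.01],[0.0136,0.0044,0,0,0,0,0.01],[0.03,0.01,0,0,0,0,0.01],[0.03,0.01,0,0,0,0,0.01],[0.03,0.01,0,0,0,0,0.01],[0.01,0.004,0,0,0,0,0.01],[0,0,0,0,0,0,0.01],[0,0,0,0,0,0,0.01],[0,0,0.003,0,0,0,0.01],[0,0,0.003,0,0,0,0.01],[0,0,0.002,0,0,0,0.01],[0,0,0,0,0,0,0.01]],
])

```text
time_s: 11.75
tool_pos: [0.644, 0.0332, 0.1585]
tool_rot: [-179.9, 0.0, 89.9]
force: [-0.4, -0.1, -2.3]
grip_width: 0.0217
grasp_force: 60.0
```

play_rows([
  [[0,0,0.001,0,0,0,0.01],[0,0,0.001,0,0,0,0.01],[0,0,0,0,0,0,0.01],[0,0,0,0,0,0,0.01],[0,0,0,0,0,0,0.01]],
])

```text
time_s: 12.25
tool_pos: [0.6445, 0.0341, 0.1571]
tool_rot: [180.0, 0.0, 90.0]
force: [0.0, 0.1, -2.4]
grip_width: 0.0217
grasp_force: 60.0
```

```bash
python3 st.py 5
```

```text
12.5 F [ 0.5   0.12 -2.64] sd [0.44 0.64 0.29] pos [0.64445 0.0341  0.15706] sd [1.e-05 2.e-05 2.e-05] [1.800e+02 1.000e-02 8.999e+01] 0.0218 60.0
```

play_rows([
  [[0,0,0.001,0,0,0,0.01],[0,0,0.001,0,0,0,0.01],[0,0,0.001,0,0,0,0.01],[0,0,0,0,0,0,0.01],[0,0,0,0,0,0,0.01],[0,0,0,0,0,0,0.01]],
])

```text
time_s: 13.1
tool_pos: [0.6445, 0.0341, 0.1543]
tool_rot: [180.0, 0.0, 90.0]
force: [0.2, 0.1, -0.5]
grip_width: 0.0217
grasp_force: 60.0
```

```bash
python3 st.py 5
```

```text
13.35 F [-0.23  0.57 -0.56] sd [0.48 0.3  0.46] pos [0.64453 0.03407 0.15415] sd [1.e-05 1.e-05 3.e-05] [179.99   0.    89.98] 0.0218 60.0
```

The two contact heights differ by over 3 mm (0.1590 against 0.1553 TCP), so hole1's dog is the proud one. Next I take the flush reference on the bed face beside it, pressing until the nose bottoms out.

play_rows([
  [[0,0,-0.01,0,0,0,0.01],[-0.0136,-0.0096,0,0,0,0,0.01],[-0.03,-0.018,0,0,0,0,0.01],[-0.03,-0.02,0,0,0,0,0.01],[-0.02,-0.015,0,0,0,0,0.01],[-0.01,-0.005,0,0,0,0,0.01],[0,0,0,0,0,0,0.01],[0,0,0,0,0,0,0.01],[0,0,0.004,0,0,0,0.01],[0,0,0.004,0,0,0,0.01],[0,0,0.003,0,0,0,0.01],[0,0,0,0,0,0,0.01]],
])

```text
time_s: 14.55
tool_pos: [0.5773, -0.0681, 0.1529]
tool_rot: [180.0, -0.1, 90.1]
force: [0.3, 1.4, 0.8]
grip_width: 0.0218
grasp_force: 60.0
```

play_rows([
  [[0,0,0.001,0,0,0,0.01],[0,0,0.001,0,0,0,0.01],[0,0,0,0,0,0,0.01],[0,0,0,0,0,0,0.01],[0,0,0,0,0,0,0.01]],
])

```text
time_s: 15.05
tool_pos: [0.5771, -0.0693, 0.1513]
tool_rot: [180.0, -0.0, 90.0]
force: [0.8, 3.1, 0.6]
grip_width: 0.0217
grasp_force: 60.0
```

```bash
python3 st.py 5
```

```text
15.3 F [0.42 2.93 1.57] sd [0.28 0.34 0.29] pos [ 0.57701 -0.06942  0.15121] sd [3.e-05 4.e-05 4.e-05] [179.97  -0.    89.98] 0.0215 60.0
```

play_rows([
  [[0,0,-0.007,0,0,0,0.01],[0,0,0,0,0,0,0.01],[0,0,0,0,0,0,0.01],[0,0,0.003,0,0,0,0.01],[0,0,0.003,0,0,0,0.01],[0,0,0.001,0,0,0,0.01],[0,0,0.001,0,0,0,0.01],[0,0,0,0,0,0,0.01],[0,0,0,0,0,0,0.01]],
])

```text
time_s: 16.2
tool_pos: [0.5765, -0.0702, 0.1502]
tool_rot: [-180.0, 0.1, 90.0]
force: [-2.2, -2.6, 2.7]
grip_width: 0.0214
grasp_force: 60.0
```

```bash
python3 st.py 5
```

```text
16.45 F [-2.01 -3.34  2.29] sd [0.46 0.82 0.49] pos [ 0.57659 -0.07013  0.15011] sd [4.e-05 6.e-05 4.e-05] [-1.7998e+02  4.0000e-02  8.9960e+01] 0.0217 60.0
```

play_rows([
  [[0,0,0.0005,0,0,0,0.01],[0,0,0,0,0,0,0.01],[0,0,0,0,0,0,0.01],[0,0,0,0,0,0,0.01]],
])

```text
time_s: 16.85
tool_pos: [0.5768, -0.0697, 0.1496]
tool_rot: [180.0, 0.0, 90.0]
force: [-2.4, -3.7, 1.7]
grip_width: 0.0214
grasp_force: 60.0
```

```bash
python3 st.py 5
```

```text
17.1 F [-1.48 -3.38  2.47] sd [0.44 0.46 0.35] pos [ 0.57682 -0.06972  0.14956] sd [1.e-05 2.e-05 1.e-05] [1.800e+02 2.000e-02 8.998e+01] 0.0215 60.0
```

play_rows([
  [[0,0,0.0005,0,0,0,0.01],[0,0,0,0,0,0,0.01],[0,0,0,0,0,0,0.01],[0,0,0,0,0,0,0.01]],
])

```text
time_s: 17.5
tool_pos: [0.5769, -0.0695, 0.1493]
tool_rot: [180.0, 0.0, 90.0]
force: [-3.0, -3.2, 4.8]
grip_width: 0.0217
grasp_force: 60.0
```

```bash
python3 st.py 5
```

```text
17.75 F [-1.87 -2.8   5.22] sd [0.69 0.27 0.25] pos [ 0.57694 -0.06952  0.14924] sd [1.e-05 1.e-05 1.e-05] [1.7998e+02 1.0000e-02 8.9980e+01] 0.022 60.0
```

play_rows([
  [[0,0,0.0004,0,0,0,0.01],[0,0,0,0,0,0,0.01],[0,0,0,0,0,0,0.01],[0,0,0,0,0,0,0.01]],
])

```text
time_s: 18.15
tool_pos: [0.577, -0.0695, 0.1491]
tool_rot: [180.0, 0.0, 90.0]
force: [-2.8, -2.8, 6.3]
grip_width: 0.0217
grasp_force: 60.0
```

```bash
python3 st.py 5
```

```text
18.4 F [-2.6  -3.32  7.12] sd [0.41 0.28 0.56] pos [ 0.57697 -0.06952  0.14914] sd [1.e-05 1.e-05 0.e+00] [1.7998e+02 2.0000e-02 8.9990e+01] 0.0223 60.0
```

The bed's face bottoms the nose at TCP z 0.1491 under about 10 N, so that is my flush target. Now I go back over hole1's dog.

play_rows([
  [[0,0,-0.008,0,0,0,0.01],[0,0,-0.008,0,0,0,0.01],[-0.004,0.008,0,0,0,0,0.01],[-0.004,0.012,0,0,0,0,0.01],[-0.002,0.008,0,0,0,0,0.01],[0,0,0,0,0,0,0.01],[0,0,0,0,0,0,0.01],[0,0,0,0,0,0,0.01],[0,0,0.002,0,0,0,0.01],[0,0,0.001,0,0,0,0.01],[0,0,0,0,0,0,0.01],[0,0,0,0,0,0,0.01]],
])

```text
time_s: 19.6
tool_pos: [0.6047, -0.0796, 0.1616]
tool_rot: [-180.0, 0.0, 90.0]
force: [-0.9, -0.2, -1.1]
grip_width: 0.0215
grasp_force: 60.0
```

```bash
python3 st.py 3
```

```text
19.75 F [ 0.   -0.09 -2.37] sd [0.21 0.58 0.76] pos [ 0.60479 -0.07956  0.16172] sd [3.e-05 1.e-05 1.e-05] [1.7999e+02 1.0000e-02 8.9980e+01] 0.0215 60.0
```

Free at 0.1617, with contact expected at about 0.159. I come down slowly to about 0.1535.

play_rows([
  [[0,0,0.001,0,0,0,0.01],[0,0,0.001,0,0,0,0.01],[0,0,0.001,0,0,0,0.01],[0,0,0.001,0,0,0,0.01],[0,0,0.001,0,0,0,0.01],[0,0,0.001,0,0,0,0.01],[0,0,0.001,0,0,0,0.01],[0,0,0.001,0,0,0,0.01],[0,0,0,0,0,0,0.01],[0,0,0,0,0,0,0.01],[0,0,0,0,0,0,0.01]],
])

```text
time_s: 20.85
tool_pos: [0.6049, -0.0795, 0.1538]
tool_rot: [180.0, 0.0, 90.0]
force: [-0.9, 0.4, 1.1]
grip_width: 0.0216
grasp_force: 60.0
```

```bash
python3 st.py 3
```

```text
21.0 F [-0.73 -0.09  2.01] sd [0.52 0.38 0.22] pos [ 0.60489 -0.07953  0.15377] sd [1.e-05 2.e-05 3.e-05] [1.7999e+02 1.0000e-02 8.9980e+01] 0.0216 60.0
```

play_rows([
  [[0,0,0.0005,0,0,0,0.01],[0,0,0.0005,0,0,0,0.01],[0,0,0,0,0,0,0.01],[0,0,0,0,0,0,0.01]],
])

```text
time_s: 21.4
tool_pos: [0.6049, -0.0795, 0.1528]
tool_rot: [180.0, 0.0, 90.0]
force: [-0.9, 0.7, 2.3]
grip_width: 0.0218
grasp_force: 60.0
```

```bash
python3 st.py 3
```

```text
21.55 F [-1.08 -0.26  3.57] sd [0.32 0.92 0.52] pos [ 0.60491 -0.07953  0.15282] sd [1.e-05 2.e-05 1.e-05] [1.7998e+02 1.0000e-02 8.9980e+01] 0.0216 60.0
```

play_rows([
  [[0,0,0.0005,0,0,0,0.01],[0,0,0.0005,0,0,0,0.01],[0,0,0,0,0,0,0.01],[0,0,0,0,0,0,0.01]],
])

```text
time_s: 21.95
tool_pos: [0.6049, -0.0795, 0.1522]
tool_rot: [180.0, 0.0, 90.0]
force: [-1.8, 0.7, 6.1]
grip_width: 0.0218
grasp_force: 60.0
```

```bash
python3 st.py 3
```

```text
22.1 F [-1.82 -0.11  6.82] sd [0.41 0.34 0.36] pos [ 0.60495 -0.07951  0.15225] sd [1.e-05 3.e-05 1.e-05] [1.7997e+02 2.0000e-02 8.9980e+01] 0.0217 60.0
```

play_rows([
  [[0,0,0.0005,0,0,0,0.01],[0,0,0.0005,0,0,0,0.01],[0,0,0,0,0,0,0.01],[0,0,0,0,0,0,0.01]],
])

```text
time_s: 22.5
tool_pos: [0.605, -0.0795, 0.1513]
tool_rot: [180.0, 0.0, 90.0]
force: [-1.5, 0.7, 6.5]
grip_width: 0.0218
grasp_force: 60.0
```

```bash
python3 st.py 3
```

```text
22.65 F [-1.53 -0.11  6.41] sd [0.66 0.59 0.47] pos [ 0.60496 -0.07951  0.1513 ] sd [1.e-05 1.e-05 1.e-05] [1.7998e+02 2.0000e-02 8.9980e+01] 0.0215 60.0
```

play_rows([
  [[0,0,0.0005,0,0,0,0.01],[0,0,0.0005,0,0,0,0.01],[0,0,0.0005,0,0,0,0.01],[0,0,0,0,0,0,0.01],[0,0,0,0,0,0,0.01]],
])

```text
time_s: 23.15
tool_pos: [0.6049, -0.0795, 0.1498]
tool_rot: [180.0, 0.0, 90.0]
force: [-2.0, 0.9, 6.1]
grip_width: 0.0213
grasp_force: 60.0
```

```bash
python3 st.py 4
```

```text
23.35 F [-1.43  0.25  7.01] sd [0.26 0.49 0.27] pos [ 0.60495 -0.07952  0.14979] sd [2.e-05 1.e-05 2.e-05] [1.7998e+02 2.0000e-02 8.9990e+01] 0.0213 60.0
```

play_rows([
  [[0,0,0.0004,0,0,0,0.01],[0,0,0,0,0,0,0.01],[0,0,0,0,0,0,0.01],[0,0,0,0,0,0,0.01]],
])

```text
time_s: 23.75
tool_pos: [0.6049, -0.0795, 0.1494]
tool_rot: [180.0, 0.0, 90.0]
force: [-1.9, 0.4, 6.3]
grip_width: 0.0214
grasp_force: 60.0
```

```bash
python3 st.py 4
```

```text
23.95 F [-1.48  0.21  6.54] sd [0.62 0.4  0.44] pos [ 0.60496 -0.07951  0.14942] sd [1.e-05 2.e-05 2.e-05] [1.7997e+02 2.0000e-02 8.9980e+01] 0.0218 60.0
```

play_rows([
  [[0,0,-0.008,0,0,0,0.01],[0,0,-0.004,0,0,0,0.01],[0.004,-0.008,0,0,0,0,0.01],[0.004,-0.012,0,0,0,0,0.01],[0.002,-0.008,0,0,0,0,0.01],[0,0,0,0,0,0,0.01],[0,0,0,0,0,0,0.01],[0,0,0,0,0,0,0.01],[0,0,0.002,0,0,0,0.01],[0,0,0.0015,0,0,0,0.01],[0,0,0.001,0,0,0,0.01],[0,0,0.001,0,0,0,0.01]],
])

```text
time_s: 25.15
tool_pos: [0.5768, -0.0695, 0.1551]
tool_rot: [-180.0, 0.0, 90.0]
force: [-0.5, -0.4, -0.9]
grip_width: 0.0219
grasp_force: 60.0
```

play_rows([
  [[0,0,0.001,0,0,0,0.01],[0,0,0.001,0,0,0,0.01],[0,0,0.001,0,0,0,0.01],[0,0,0.001,0,0,0,0.01],[0,0,0.001,0,0,0,0.01],[0,0,0.001,0,0,0,0.01],[0,0,0.0005,0,0,0,0.01],[0,0,0.0005,0,0,0,0.01],[0,0,0,0,0,0,0.01],[0,0,0,0,0,0,0.01],[0,0,0,0,0,0,0.01]],
])

```text
time_s: 26.25
tool_pos: [0.577, -0.0695, 0.1492]
tool_rot: [180.0, 0.0, 90.0]
force: [-2.8, 0.9, 6.6]
grip_width: 0.0216
grasp_force: 60.0
```

```bash
python3 st.py 4
```

```text
26.45 F [-2.42  0.36  6.56] sd [0.15 0.22 0.3 ] pos [ 0.57696 -0.06949  0.14917] sd [1.e-05 3.e-05 1.e-05] [1.7997e+02 3.0000e-02 8.9990e+01] 0.0218 60.0
```

play_rows([
  [[0,0,-0.008,0,0,0,0.01],[0,0,-0.004,0,0,0,0.01],[-0.004,0.008,0,0,0,0,0.01],[-0.004,0.012,0,0,0,0,0.01],[-0.002,0.008,0,0,0,0,0.01],[0,0,0,0,0,0,0.01],[0,0,0,0,0,0,0.01],[0,0,0,0,0,0,0.01],[0,0,0.002,0,0,0,0.01],[0,0,0.001,0,0,0,0.01],[0,0,0.001,0,0,0,0.01],[0,0,0.001,0,0,0,0.01]],
])

```text
time_s: 27.65
tool_pos: [0.6047, -0.0795, 0.1553]
tool_rot: [-180.0, 0.0, 90.0]
force: [-1.0, 1.6, -0.6]
grip_width: 0.0214
grasp_force: 60.0
```

play_rows([
  [[0,0,0.001,0,0,0,0.01],[0,0,0.001,0,0,0,0.01],[0,0,0.001,0,0,0,0.01],[0,0,0.001,0,0,0,0.01],[0,0,0.001,0,0,0,0.01],[0,0,0.001,0,0,0,0.01],[0,0,0.0005,0,0,0,0.01],[0,0,0,0,0,0,0.01],[0,0,0,0,0,0,0.01],[0,0,0,0,0,0,0.01]],
])

```text
time_s: 28.65
tool_pos: [0.6048, -0.0795, 0.1495]
tool_rot: [180.0, 0.0, 90.0]
force: [-2.0, 0.8, 5.0]
grip_width: 0.0216
grasp_force: 60.0
```

```bash
python3 st.py 4
```

```text
28.85 F [-3.22 -0.07  5.31] sd [0.19 0.27 0.54] pos [ 0.60484 -0.07952  0.14948] sd [1.e-05 2.e-05 2.e-05] [1.7999e+02 2.0000e-02 8.9980e+01] 0.0214 60.0
```

play_rows([
  [[0,0,0.0003,0,0,0,0.01],[0,0,0,0,0,0,0.01],[0,0,0,0,0,0,0.01],[0,0,0,0,0,0,0.01]],
])

```text
time_s: 29.25
tool_pos: [0.6048, -0.0795, 0.1494]
tool_rot: [180.0, 0.0, 90.0]
force: [-3.7, -0.3, 5.9]
grip_width: 0.0217
grasp_force: 60.0
```

```bash
python3 st.py 4
```

```text
29.45 F [-3.06  0.19  6.4 ] sd [0.4  0.2  0.32] pos [ 0.60486 -0.07952  0.14938] sd [1.e-05 2.e-05 1.e-05] [1.7999e+02 3.0000e-02 8.9980e+01] 0.0219 60.0
```

play_rows([
  [[0,0,0.0002,0,0,0,0.01],[0,0,0,0,0,0,0.01],[0,0,0,0,0,0,0.01],[0,0,0,0,0,0,0.01]],
])

```text
time_s: 29.85
tool_pos: [0.6049, -0.0795, 0.1493]
tool_rot: [180.0, 0.0, 90.0]
force: [-3.7, 0.3, 5.9]
grip_width: 0.0216
grasp_force: 60.0
```

```bash
python3 st.py 4
```

```text
30.05 F [-2.77  0.28  6.47] sd [0.05 0.22 0.45] pos [ 0.60487 -0.07951  0.14928] sd [1.e-05 2.e-05 1.e-05] [1.7998e+02 3.0000e-02 8.9980e+01] 0.0218 60.0
```

play_rows([
  [[0,0,0.0001,0,0,0,0.01],[0,0,0,0,0,0,0.01],[0,0,0,0,0,0,0.01],[0,0,0,0,0,0,0.01]],
])

```text
time_s: 30.45
tool_pos: [0.6048, -0.0795, 0.1492]
tool_rot: [180.0, 0.0, 90.0]
force: [-3.1, 0.4, 6.6]
grip_width: 0.0215
grasp_force: 60.0
```

```bash
python3 st.py 4
```

```text
30.65 F [-3.53  0.15  6.96] sd [0.66 0.36 0.37] pos [ 0.60488 -0.07951  0.14921] sd [1.e-05 1.e-05 1.e-05] [1.7998e+02 3.0000e-02 8.9980e+01] 0.0215 60.0
```

play_rows([
  [[0,0,-0.01,0,0,0,0.01],[0,0,-0.03,0,0,0,0.01],[0,0,-0.04,0,0,0,0.01],[0,0,-0.03,0,0,0,0.01],[0,0,-0.01,0,0,0,0.01],[-0.02,-0.01,0,0,0,0,0.01],[-0.04,-0.0144,0,0,0,0,0.01],[-0.04,-0.02,0,0,0,0,0.01],[-0.04,-0.02,0,0,0,0,0.01],[-0.04,-0.02,0,0,0,0,0.01],[-0.04,-0.02,0,0,0,0,0.01],[-0.04,-0.02,0,0,0,0,0.01]],
])

```text
time_s: 31.85
tool_pos: [0.4788, -0.3408, 0.2666]
tool_rot: [-179.9, -0.0, 90.0]
force: [0.9, -0.9, -2.9]
grip_width: 0.0217
grasp_force: 60.0
```

play_rows([
  [[-0.0202,-0.02,0,0,0,0,0.01],[0,0,0,0,0,0,0.01],[0,0,0,0,0,0,0.01],[0,0,0,0,0,0,0.01],[0,0,0,0,0,0,0.01]],
])

```text
time_s: 32.35
tool_pos: [0.4614, -0.3581, 0.2678]
tool_rot: [-180.0, -0.0, 90.2]
force: [-0.3, 0.2, -2.4]
grip_width: 0.0217
grasp_force: 60.0
```

```bash
python3 st.py 3; python3 - <<'E'
from h import *
for n in ("side","top"):
    c=read_camera(n);p=proj(c,[.46,-.36,.12]).astype(int);f=c["frame"][p[1]-50:p[1]+50,p[0]-65:p[0]+65];print(n,p)
    cv2.imwrite(f"pics/{n}5.png",f[...,::-1])
a,b=[cv2.resize(cv2.imread(f"pics/{n}5.png"),(390,300),interpolation=cv2.INTER_CUBIC) for n in("side","top")]
cv2.imwrite("pics/c5.png",np.hstack([a,b]))
E
```

```text
32.5 F [ 0.01 -0.04 -2.62] sd [0.22 0.3  0.07] pos [ 0.46113 -0.35854  0.26804] sd [1.3e-04 2.1e-04 6.0e-05] [180.    -0.    90.09] 0.0219 60.0
side [316 330]
top [436 243]
```

View pics/c5.png

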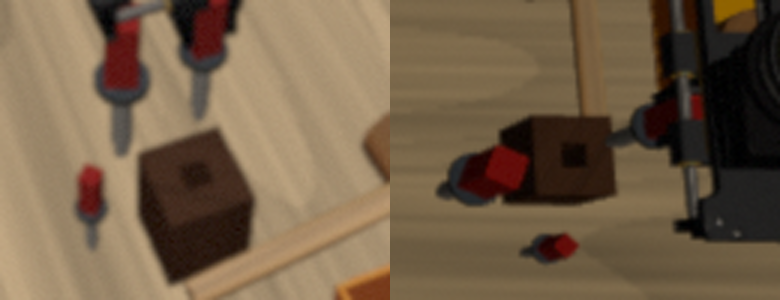

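The picture shows the probe held upright above the stand. The open hole is at (197,175) in the side crop and (573,154) in the top crop. I check the hole against the tool before lowering.

```bash
python3 - <<'E'
from h import *
S=read_camera("side");T=read_camera("top");o=get_obs();print(o["tool_pos"])
print(atz(S,316.4,338,.09),atz(T,431.7,244,.09))
for n,c,r in (("S",S,(290,320,340,375)),("T",T,(405,230,448,262))):
    f=c["frame"];g=cv2.GaussianBlur(cv2.cvtColor(f,cv2.COLOR_RGB2GRAY),(3,3),0).astype(float)
    u,v=proj(c,[.4605,-.3597,.09]);y0,x0=int(v)-5,int(u)-5
    w=g[y0:y0+11,x0:x0+11];w=np.clip(np.percentile(w,60)-w-4,0,None);yy,xx=np.mgrid[y0:y0+11,x0:x0+11]
    m=(w*xx).sum()/w.sum(),(w*yy).sum()/w.sum();print(n,m,(u,v),atz(c,*m,.09))
E
```

```text
[ 0.46050617 -0.35949124  0.2681891 ]
[ 0.46120717 -0.36084589  0.09      ] [ 0.46371099 -0.35884658  0.09      ]
S (np.float64(315.97463768115944), np.float64(337.9855072463768)) (np.float64(315.9240860124945), np.float64(337.69463733655374)) [ 0.46029871 -0.36045563  0.09      ]
T (np.float64(432.12885154061627), np.float64(244.57703081232492)) (np.float64(432.1067110148193), np.float64(245.21812045843444)) [ 0.46219945 -0.35987294  0.09      ]
```

play_rows([
  [[-0.0005,0.0005,0.015,0,0,0,0.01],[0,0,0.02,0,0,0,0.01],[0,0,0.015,0,0,0,0.01],[0,0,0.01,0,0,0,0.01],[0,0,0,0,0,0,0.01],[0,0,0.01,0,0,0,0.01],[0,0,0.01,0,0,0,0.01],[0,0,0,0,0,0,0.01]],
])

```text
time_s: 33.5
tool_pos: [0.4601, -0.3597, 0.1866]
tool_rot: [-179.9, -0.1, 90.0]
force: [-0.3, 1.2, -3.1]
grip_width: 0.0218
grasp_force: 60.0
```

play_rows([
  [[0,0,0.01,0,0,0,0.01],[0,0,0.012,0,0,0,0.01],[0,0,0.012,0,0,0,0.01],[0,0,0.012,0,0,0,0.01],[0,0,0.01,0,0,0,0.01],[0,0,0.008,0,0,0,0.01],[0,0,0.005,0,0,0,0.01],[0,0,0,0,0,0,0.01],[0,0,0,0,0,0,0.01],[0,0,0,0,0,0,0.01]],
])

```text
time_s: 34.5
tool_pos: [0.4613, -0.3605, 0.1198]
tool_rot: [179.9, 0.1, 90.0]
force: [-0.3, 0.0, -3.7]
grip_width: 0.0215
grasp_force: 60.0
```

```bash
python3 st.py 3
```

```text
34.65 F [ 0.17 -0.09 -2.56] sd [0.24 0.19 0.53] pos [ 0.46114 -0.3604   0.11973] sd [6.e-05 2.e-05 5.e-05] [1.7996e+02 4.0000e-02 8.9980e+01] 0.0217 60.0
```

play_rows([
  [[0,0,0.0015,0,0,0,0.01],[0,0,0.0015,0,0,0,0.01],[0,0,0.001,0,0,0,0.01],[0,0,0,0,0,0,0.01],[0,0,0,0,0,0,0.01]],
])

```text
time_s: 35.15
tool_pos: [0.4608, -0.3602, 0.1152]
tool_rot: [-180.0, 0.0, 90.0]
force: [-0.3, 1.0, -1.9]
grip_width: 0.0213
grasp_force: 60.0
```

play_rows([
  [[0,0,0.0005,0,0,0,0.01],[0,0,0.0003,0,0,0,0.01],[0,0,0,0,0,0,0.01],[0,0,0,0,0,0,0.01]],
])

```text
time_s: 35.55
tool_pos: [0.4608, -0.3602, 0.1151]
tool_rot: [-180.0, 0.0, 90.0]
force: [-2.9, 2.6, 5.1]
grip_width: 0.0217
grasp_force: 60.0
```

```bash
python3 st.py 3
```

```text
35.7 F [-3.14  1.73  6.03] sd [0.35 0.13 0.29] pos [ 0.46081 -0.36019  0.11515] sd [1.e-05 1.e-05 1.e-05] [-1.7999e+02  2.0000e-02  8.9980e+01] 0.0218 60.0
```

The collar is on the block (8 N seating force at the original height). I release the probe and retreat.

play_rows([
  [[0,0,-0.0005,0,0,0,0.01],[0,0,0,0,0,0,0.024],[0,0,0,0,0,0,0.03],[0,0,0,0,0,0,0.045],[0,0,0,0,0,0,0.06],[0,0,0,0,0,0,0.06],[0,0,0,0,0,0,0.06]],
], force=15)

```text
time_s: 36.4
tool_pos: [0.4608, -0.3602, 0.1148]
tool_rot: [180.0, 0.0, 90.0]
force: [0.5, -0.5, -0.1]
grip_width: 0.0535
grasp_force: 0.0
```

play_rows([
  [[0,0,-0.01,0,0,0,0.06],[0,0,-0.02,0,0,0,0.06],[0,0,-0.03,0,0,0,0.06],[0,0,-0.03,0,0,0,0.06],[0,0,-0.03,0,0,0,0.06],[0,0,-0.03,0,0,0,0.06],[0,0,-0.02,0,0,0,0.06],[0,0,0,0,0,0,0.06],[0,0,0,0,0,0,0.06],[0,0,0,0,0,0,0.06]],
])

```text
time_s: 37.4
tool_pos: [0.4602, -0.3598, 0.2836]
tool_rot: [-179.9, -0.1, 90.0]
force: [-0.2, -1.1, 0.2]
grip_width: 0.06
grasp_force: 0.0
```

```bash
python3 st.py 1; python3 - <<'E'
from h import *
c=read_camera("side");f=c["frame"][195:395,200:400];cv2.imwrite("pics/c6.png",cv2.resize(f,(600,600),interpolation=cv2.INTER_CUBIC)[...,::-1])
E
```

```text
37.45 F [-0.32 -0.9   0.2 ] sd [0. 0. 0.] pos [ 0.46018 -0.35981  0.28338] sd [0. 0. 0.] [-1.7989e+02 -9.0000e-02  8.9980e+01] 0.0602 0.0
```

View pics/c6.png

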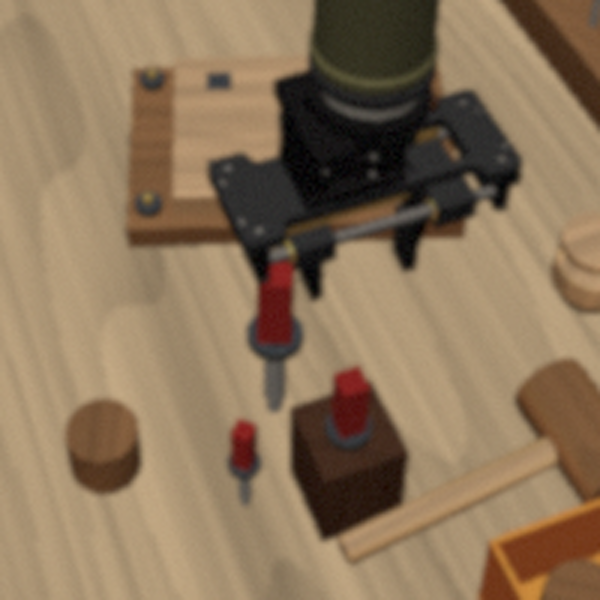

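The picture shows the probe standing in its stand with the collar on the block at (348,428). The look-alikes at (274,330) and (244,460) and the mallet are where they were.

```bash
python3 -c "
from cell import sign_off
print(sign_off())"
```

```text
the job is handed in; nothing more can be done
None
```

The job is handed in: the proud dog was the one at hole1, it now sits within about 0.1 mm of the bed's face by the nose measurement, and the probe is back in its stand with its collar on the block.

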